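# Clamp a bonded glass sample in the spring press

### The job

Take the bonded glass sample from the light box by its bare end and, keeping it level, slide it thick end first between the rails of the press until it is at the end stop, and let go of it. Then push the palm knob of the press straight down 32 mm from its rest, so that the spring foot bears on the thick end with about 8 N (the glass cracks at twice that), and finish while still holding the knob down there. Leave the things standing beside the press and on the light box where they are.

Things in the scene. Friction and masses are not known exactly. Their poses are not given: they have to be found in the camera images.
- sample: loose bonded glass sample, about 0.2 kg: strip 170 mm long (x axis), 45 wide (y), 8 thick, with a 60x45x8 mm slab bonded on top of its +x end (thick end, 16 mm in all); the other 110 mm is bare. Origin: centre of the strip's underside, 85 mm from either end. Starts flat on the light box, thick end away from the robot (yaw within 0.75 rad of +x)
- sample_grip (a point): point in the bare end of the sample, 30 mm from its -x end and half way up its 8 mm thickness; a good place to grasp it across its 45 mm width
- lightbox: fixed light box, 320 mm (x) by 300 mm (y), 60 mm tall with a flat lit top; it may stand left or right of the middle. Origin: centre of its underside
- press: fixed grey metal bench press, left or right of the middle, open towards its own -x, which faces the robot within 0.3 rad. Origin on the table. Base plate 20 mm thick, x -60 to +100 mm, 120 mm wide. Column x +68 to +98, 130 mm tall, carrying a 50 mm wide head over x -17 to +98, z 85 to 115 mm (bush under it to z 77). A seated sample's bare end sticks out 75 mm over the plate's front edge
- stop (a point): middle of the foot of the end stop's face, in the press's frame x +35 mm, y 0, z 20 mm. From it two straight rails 12 mm tall, 51 mm apart between inner faces, run 65 mm towards the robot along the press's -x, then flare outward for 23 mm more; the stop is 12 mm tall too
- nest (a point): point on the base plate's upper face (z 20 mm) in the press's frame at x -50 mm, y 0, axes as the press: the sample's origin comes here when the sample is fully home against the end stop, its x axis along the press's x axis
- plunger (a joint): plunger travel in m: 0 at rest (up), grows downward, ends at 0.045; springs back if released. Push needed: about 3.6 N at rest plus 0.1 N/mm. Over a seated sample the foot meets the glass at 25 mm travel and then presses it with 1 N plus 1 N per further mm (8 N at 32 mm), which adds to the push (about 15 N in all at 32 mm). It slides in the head at the press's x +5 mm, y 0
- palm_knob: black round mushroom knob fixed on top of the plunger, 48 mm across, 18 mm tall, nearly flat on top; moves with the plunger. Origin: centre of its underside
- knob_top (a point): centre of the top of the palm knob, 180 mm above the table at rest, above x +5 mm, y 0 of the press; push straight down here with closed fingertips
- foot: rubber-faced spring foot at the plunger's lower end, 26 mm across; its underside is 61 mm above the table at rest, that is 25 mm above the top of the thick end of a seated sample. Origin: centre of its underside
- offcut: bystander: square glass offcut 45x45x8 mm, loose, lies on the light box; origin centre of underside
- weight: bystander: brass cylinder 34 mm across, 35 mm tall, loose, stands on the light box; origin centre of underside
- tape: bystander: roll of masking tape, ring 84 mm across, 22 mm tall, lying flat beside the press; origin centre of underside
- jar: bystander: glass paint jar with steel cap, 52 mm across, 70 mm tall, beside the press; origin centre of underside
Things that resemble listed ones, but are neither listed nor needed, are in the scene too. There is more than one size of the sample; the job needs the larger. Leave any purple look-alike of the press alone.

How it is judged (in metres and radians):
On the way:
1. the sample lies home in the press, let go (horizontal distance between sample and nest below 0.008 m and angle between the x axis of sample and the x axis of press, either way round below 0.08 rad and z of sample in the frame of nest between -0.004 and 0.005 m and angle between sample's own z axis and vertical below 0.08 rad and x of sample_grip in the frame of press below -0.09 m and contact force between the fingers and sample below 0.2 N), for 0.3 s.
At the end, for the whole second after the job is handed in: The sample lies flat between the rails, thick end at the stop, its origin within 8 mm of the nest point and aligned with the press within 0.08 rad, not touched by the fingers; the fingers hold the palm knob still at 28 to 36 mm of travel (32 mm asked), the foot pressing the sample with 3 to 13 N (all of step 1 and value of joint plunger between 0.028 and 0.036 m and velocity of joint plunger between -0.01 and 0.01 m/s and contact force between foot and sample between 3 and 13 N and contact force between the fingers and palm_knob above 2 N); the arm keeps its last pose, push and grip.
It fails at once if the foot presses the glass with more than 16 N (contact force between foot and sample above 16 N).
It fails at once if the sample is tipped more than 0.4 rad from level (angle between sample's own z axis and vertical above 0.4 rad).
It fails at once if a bystander (offcut, weight, tape or jar) is moved more than 20 mm (distance of any of offcut, weight, tape, jar from where it was at the start of the episode above 0.02 m).
It also fails if it takes over 61 s, if anything falls off the work surface, if the arm or the gripper's body presses on something with over 40 N, if the wrist force passes 120 N, or if a joint passes its speed limit or range.

### The arm

A 6-joint arm with a two-finger parallel gripper is mounted at the origin on the work surface. World frame = base frame: x ahead of the robot, y to its left, z up, the work surface at z = 0. Lengths are in mm, angles in rad, forces in N, time in s.
With the tool pointing down it reaches from about 250 to 725 mm from the base axis. Payload 9.7 kg.
Tool frame: the origin (TCP) lies midway between the tips of the shut fingers; the grasp point (between the pads) lies 19 mm behind it; z points along the fingers, y is the line along which they close (so a half turn about z gives the same grasp; the last joint's range is limited). The gripper opens to 85 mm and grips with 20 to 120 N. Pads are 22 mm wide; open, the fingers measure 114 mm over their backs; the gripper's body (76 mm by 85 mm) begins 54 mm behind the grasp point. The pads swing forward as they close: fully open they stand 13 mm farther back than shut.
Start: joints at [-1.162, 0.087, 0.176, 1.66, 0, 1.571], TCP at [218.627, -504.677, 231.284] pointing down, gripper open.
Joint ranges: [-3.13, 3.13], [-0.85, 1.81], [-1.15, 1.24], [-2.2, 2.28], [-1.44, 1.52], [-3.14, 3.14]. Speed limits (rad/s): [2.22, 2.22, 2.57, 3.14, 3.14, 3.14].

### API

Orientations are given as a rotation vector (axis times angle).
In Python, from workcell import sensors, vision, env gives the robot as it stands.
- The arm moves only by the tool step_arm, never from a script. Its argument "deltas" is a list of rows, each a list of 7 numbers: the turn, a rotation vector about the tool's x, y, z in units of 180 degrees (1.0 is 180 degrees), then the shift along the tool's x, y, z in units of 300 mm (1.0 is 300 mm), then the opening, from 0 (shut) to 1 (fully open). In form: [[wx, wy, wz, x, y, z, gripper], ...]. A call has 1 to 10 rows; each row shifts and turns the commanded pose from where the row before left it, along the tool's axes as they then stand; what a row does not reach is not made up. A row lasts 1/10 s, in which the tool goes at most 50 mm and 8.59 degrees, less where a joint would pass 70% of its speed; a pose out of reach is approached as far as the arm can. A call with a number of a shift or a turn outside -1 to 1 is refused whole. A call with a gripper value outside its range is refused whole. The fingers move at their own pace and stop on an object; the grip force is fixed at half the most. Time passes only in rows, so rows that do not move let the fingers close. It gives the time, the measured TCP pose, the force, the opening and the grip force at its end, in the units of the state.
- sensors.get_state(): the state, without advancing time (a new reading comes with each control period).
- vision.read_camera(name): name is "scene" or "side" or "wrist"; returns a dict with "color" (420x560x3 uint8, red, green, blue), "z_map" (420x560 float32, mm along the optical axis (not along the pixel's ray), 0 where there is no reading), "fx", "fy", "cx", "cy" (pixels), "view" (4x4, takes a point from world to camera coordinates); the wrist camera has in their place "T_tool_cam" (4x4, takes a point from camera to tool coordinates, whose origin is the TCP and whose axes are the flange's). Camera axes: x right, y down, z forward; pixel columns grow to the right and rows downward; lengths in mm; the calibration is good to about 2 mm. A picture is of the moment at which its call begins: read the wrist's pose just before it.
- env.finish_job(): hands the job in; it is judged then, once.
The state is a dict: "time_s": time; "qpos": joint angles; "dq": joint speeds; "effort": joint torques, N m; "position": TCP position; "orientation": TCP orientation; "wrist_force": force on the tool from outside, world axes, zero at the start; "torque": the same for the moment, N m; "grip_width": finger opening in mm; "grasp_force": force on a finger pad.
Only numpy, scipy, OpenCV 4.12 (cv2) and the standard library are available. Lean on these libraries where they do the work, as an engineer would, in place of code of your own. Each camera call takes 0.05 s, during which the arm holds its last target. There are 200 camera calls.

## Working session

There is one attempt and no reset: what is moved stays moved. The work goes in short steps, Python scripts to look and compute and a tool call to move; the robot and the scene stay as the last step left them, time stands still between calls to the robot, and variables do not carry over. Pictures are saved under pics/ and viewed, at most 10 in all, crops included, and the job is handed in when it is done.

Besides the shell and the picture viewer there is one more tool, called after "Call:" as name([rows], argument=value, ...), one row to a line, values as JSON. step_arm: Moves the arm, as the interface text tells. Its arguments: {"type":"object","properties":{"deltas":{"type":"array"}},"required":["deltas"]}

```bash
mkdir -p pics; ls
python3 - <<'E'
from workcell import sensors, vision
import cv2, numpy as np
s=sensors.get_state(); print(s)
for n in ["scene","side"]:
    d=vision.read_camera(n); np.savez(n+'.npz',**d)
    cv2.imwrite(f'pics/{n}0.png',d['color'][:,:,::-1]); print(n,d['fx'],d['fy'],d['cx'],d['cy'],d['view'].round(4).tolist(), (d['z_map']>0).mean())
E
```

```text
pics
{'time_s': 0.0, 'qpos': array([-1.16200981e+00,  8.74634771e-02,  1.75101346e-01,  1.65979069e+00,
       -1.16405155e-05,  1.57080175e+00]), 'dq': array([-1.31388597e-03,  3.28709419e-05,  6.84131044e-04,  1.45587040e-03,
       -4.98830199e-04, -5.77688271e-04]), 'effort': array([-5.24559189e-03, -5.20389318e+01,  4.64802647e+01,  1.64346228e-02,
       -1.80424149e-04, -6.05327244e-06]), 'position': array([ 218.52583071, -504.46645599,  230.56437194]), 'orientation': array([-3.07490165e+00, -6.37381308e-01,  4.50211277e-04]), 'wrist_force': array([0.6432546 , 0.94972439, 0.04255834]), 'torque': array([-0.00261913, -0.01710933, -0.00585869]), 'grasp_force': 0.0, 'grip_width': 85.13847319056777}
scene 513.3848210209412 513.3848210209412 281.8826278131548 203.77781184120096 [[0.231, 0.9729, 0.0133, -175.9682], [0.6254, -0.138, -0.768, -258.8359], [-0.7453, 0.1857, -0.6403, 1976.526], [0.0, 0.0, 0.0, 1.0]] 0.9771853741496599
side 514.2637787678459 514.2637787678459 284.061888446182 200.94518301043078 [[-0.9996, -0.0292, 0.0058, 558.6595], [-0.0251, 0.7252, -0.6881, 66.2584], [0.0159, -0.688, -0.7256, 1538.8006], [0.0, 0.0, 0.0, 1.0]] 0.9960544217687075
```

View pics/scene0.png

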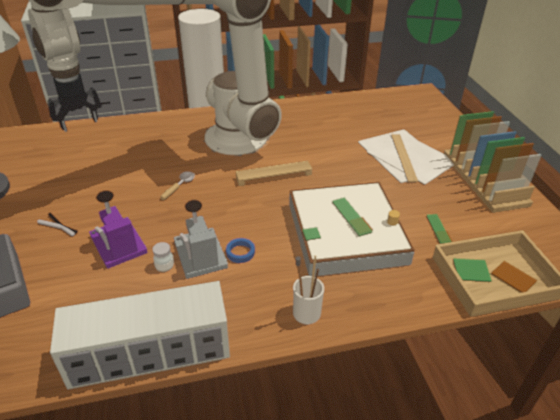

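View pics/side0.png

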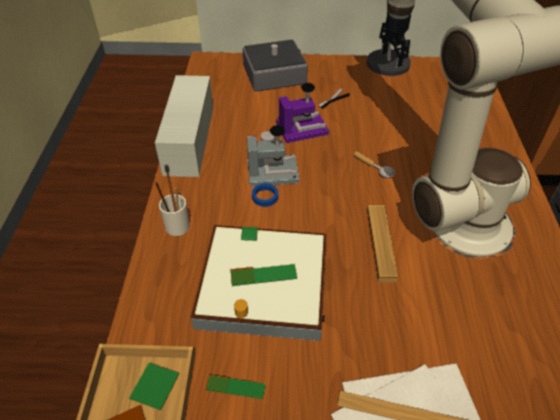

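The scene view shows the larger green sample on the light box at (352,216), with its brown-green thick end at (362,226). The offcut is at (312,233) and the weight at (393,217). The grey press is at (200,245) with its knob at (194,206), the tape at (240,250) and the jar at (163,257).

Look-alikes:
- The small sample on the table at scene (440,230), side (236,387).
- The green card in the tray at (470,270).
- The purple press at (118,235).

By the description I choose the strip on the light box and the grey press. The side view agrees: sample from (231,275) to (297,272), grey press at (272,160), knob at (277,130).

```bash
cat > h.py <<'E'
import numpy as np, cv2
from scipy.spatial.transform import Rotation as R
def load(n): return dict(np.load(n+'.npz'))
def ray(d,uv):
    T=np.linalg.inv(d['view']); uv=np.atleast_2d(uv).astype(float)
    r=np.c_[(uv[:,0]-d['cx'])/d['fx'],(uv[:,1]-d['cy'])/d['fy'],np.ones(len(uv))]
    return T[:3,3], r@T[:3,:3].T
def plane(d,uv,z):
    o,r=ray(d,uv); return o+r*((z-o[2])/r[:,2])[:,None]
def depth(d,uv):
    o,r=ray(d,uv); uv=np.atleast_2d(uv).astype(int); return o+r*d['z_map'][uv[:,1],uv[:,0]][:,None]
def tri(d1,u1,d2,u2):
    o1,r1=ray(d1,u1); o2,r2=ray(d2,u2); r1=r1[0];r2=r2[0]
    t=np.linalg.lstsq(np.c_[r1,-r2],o2-o1,rcond=None)[0]
    a,b=o1+t[0]*r1,o2+t[1]*r2; return (a+b)/2,np.linalg.norm(a-b)
def wrist(name,st):
    """wrist image with a world->camera 'view' worked out from the state"""
    from workcell import vision
    d=vision.read_camera('wrist'); T=np.eye(4); T[:3,:3]=R.from_rotvec(st['orientation']).as_matrix(); T[:3,3]=st['position']
    d['view']=np.linalg.inv(T@d['T_tool_cam']); np.savez(name+'.npz',**d); cv2.imwrite(f'pics/{name}.png',d['color'][:,:,::-1]); return d
def mask(d,lo,hi,roi):
    m=cv2.inRange(cv2.cvtColor(d['color'],cv2.COLOR_RGB2HSV),lo,hi); k=np.zeros_like(m); x0,y0,x1,y1=roi; k[y0:y1,x0:x1]=m[y0:y1,x0:x1]; return k
def rect(d,m,z):
    c=max(cv2.findContours(m,0,1)[0],key=cv2.contourArea)[:,0]
    return cv2.minAreaRect(plane(d,c,z)[:,:2].astype(np.float32))
E
python3 - <<'E'
from h import *
S,D=load('scene'),load('side')
g=((35,60,40),(90,255,255)); cen={}
for n,d,roi in [('scene',S,(325,190,380,240)),('side',D,(222,255,305,292))]:
    m=mask(d,*g,roi); m2=mask(d,(8,60,20),(90,255,255),roi)
    print(n,'green',rect(d,m,68),'all',rect(d,m2,68)); 
    uv=np.argwhere(m2)[:,::-1]; p=depth(d,uv); print(' depth z pct',np.percentile(p[:,2],[5,25,50,75,95]).round(1),p.mean(0).round(1))
    uv=np.argwhere(mask(d,(35,60,40),(90,255,255),roi))[:,::-1]; cen[n]=uv.mean(0)
print('tri bare',tri(S,cen['scene'],D,cen['side']))
# knob
kb={}
for n,d,roi in [('scene',S,(180,197,208,216)),('side',D,(266,122,290,140))]:
    m=mask(d,(0,0,0),(180,255,70),roi); uv=np.argwhere(m)[:,::-1]; kb[n]=uv.mean(0); p=depth(d,uv); print(n,len(uv),kb[n],np.median(p,0).round(1),'plane',plane(d,kb[n],175).round(1))
print('tri knob',tri(S,kb['scene'],D,kb['side']))
for nm,u in [('tape',(240,242)),('jar',(163,248)),('weight',(393,214)),('offcut',(312,234)),('purpleknob',(105,197))]: print(nm,depth(S,u).round(0))
# press plate points from depth
for d,roi in [(S,(170,215,235,280)),(D,(240,130,305,190))]:
    x0,y0,x1,y1=roi; uu,vv=np.meshgrid(range(x0,x1),range(y0,y1)); uv=np.c_[uu.ravel(),vv.ravel()]
    p=depth(d,uv); hsv=cv2.cvtColor(d['color'],cv2.COLOR_RGB2HSV)[uv[:,1],uv[:,0]]
    k=(abs(p[:,2]-20)<5)&(hsv[:,1]<70); r=cv2.minAreaRect(p[k,:2].astype(np.float32)); print('plate',k.sum(),r,np.median(p[k,2]))
img=np.hstack([cv2.resize(S['color'][180:300,140:420],None,fx=2,fy=2,interpolation=2),cv2.resize(D['color'][110:230,240:320],None,fx=2,fy=2,interpolation=2)])
img=cv2.resize(S['color'][185:285,285:415],None,fx=4,fy=4,interpolation=2); i2=cv2.resize(D['color'][110:210,235:330],None,fx=4,fy=4,interpolation=2)
cv2.imwrite('pics/crop1.png',np.hstack([img,i2])[:,:,::-1][:, :800])
E
```

```text
scene green ((608.2708740234375, 246.4832763671875), (168.84375, 45.603126525878906), 9.86328125) all ((607.5460815429688, 249.7626495361328), (168.8191375732422, 52.950626373291016), 10.381701469421387)
 depth z pct [64.2 67.6 70.3 75.1 78.2] [617.3 247.6  71.1]
side green ((604.1840209960938, 254.2842254638672), (169.48399353027344, 49.467159271240234), 9.722027778625488) all ((606.275390625, 251.5655975341797), (173.25576782226562, 61.0888786315918), 9.333887100219727)
 depth z pct [59.9 65.3 68.2 73.2 77.4] [608.5 257.3  72.5]
tri bare (array([604.59142096, 250.22473843,  60.88044101]), np.float64(0.5742392403466012))
scene 127 [193.00787402 205.8503937 ] [ 595.6 -208.6  178. ] plane [[ 591.7 -208.4  175. ]]
side 166 [278.04819277 129.36144578] [ 584.7 -202.9  175.1] plane [[ 584.2 -204.9  175. ]]
tri knob (array([ 584.94704381, -208.89095271,  170.64458272]), np.float64(2.1781718945264954))
tape [[593. -87.  15.]]
jar [[ 626. -304.   69.]]
weight [[658. 355.  97.]]
offcut [[656. 113.  65.]]
purpleknob [[ 504. -439.  177.]]
plate 616 ((603.267578125, -200.02493286132812), (164.56895446777344, 193.47940063476562), 7.8680925369262695) 19.7933219051572
plate 725 ((599.0462646484375, -254.8167266845703), (306.35565185546875, 174.9474334716797), 85.69932556152344) 19.69996831912613
```

View pics/crop1.png

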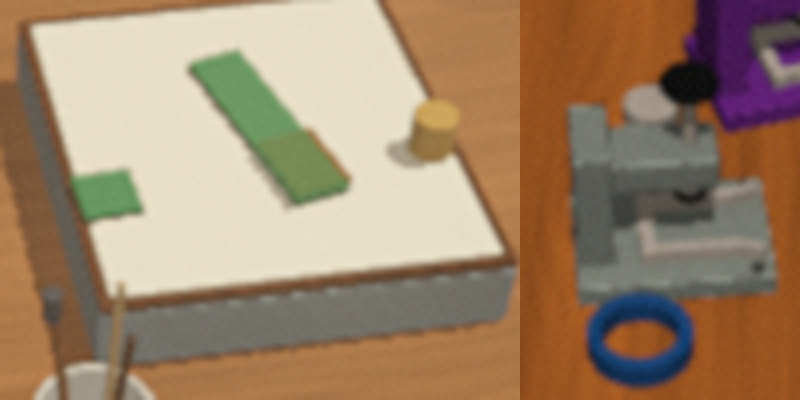

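The crop shows one large green strip, about 170 × 46 mm as measured, with the two-tone thick end away from the robot. Its centre is near (606, 250) with yaw about 0.17. The grey press and its black knob at scene (194,206) are also clear. Next I look closer with the wrist camera.

```bash
cat >> h.py <<'E'
def go(target,yaw,st=None):
    """totals for a move: turn about tool z first (units), then shift in the turned tool frame (units)"""
    if st is None:
        from workcell import sensors; st=sensors.get_state()
    M=R.from_rotvec(st['orientation']).as_matrix(); y0=np.arctan2(M[1,0],M[0,0]); w=(yaw-y0+np.pi)%(2*np.pi)-np.pi
    c,s=np.cos(yaw),np.sin(yaw); N=np.array([[c,s,0],[s,-c,0],[0,0,-1]])
    sh=N.T@(np.array(target)-st['position'])/300
    print('yaw0 %.3f turn z %.4f shift'%(y0,-w/np.pi),sh.round(4),'tilt',M[:,2].round(4),'q',st['qpos'].round(3),'t',round(st['time_s'],2))
E
python3 - <<'E'
from h import *
from workcell import sensors
st=sensors.get_state(); d=wrist('w0',st); print(d['T_tool_cam'].round(3).tolist(),d['fx'])
go((500,-206,330),0); go((500,-206,330),np.pi)
go((450,-206,330),0); go((450,-206,330),np.pi)
E
```

```text
[[0.001, -0.96, -0.278, 71.844], [1.0, 0.0, 0.0, 0.365], [-0.0, -0.278, 0.96, -141.662], [0.0, 0.0, 0.0, 1.0]] 306.8317204431009
yaw0 0.409 turn z 0.1301 shift [ 0.9381 -0.995  -0.3309] tilt [-4.e-04  1.e-03 -1.e+00] q [-1.162  0.087  0.175  1.66   0.     1.571] t 0.15
yaw0 0.409 turn z -0.8699 shift [-0.9381  0.995  -0.3309] tilt [-4.e-04  1.e-03 -1.e+00] q [-1.162  0.087  0.175  1.66   0.     1.571] t 0.15
yaw0 0.409 turn z 0.1301 shift [ 0.7715 -0.995  -0.3309] tilt [-4.e-04  1.e-03 -1.e+00] q [-1.162  0.087  0.175  1.66   0.     1.571] t 0.15
yaw0 0.409 turn z -0.8699 shift [-0.7715  0.995  -0.3309] tilt [-4.e-04  1.e-03 -1.e+00] q [-1.162  0.087  0.175  1.66   0.     1.571] t 0.15
```

Call:
step_arm([
  [0,0,-0.046,0,0,-0.033,1],
  [0,0,-0.046,0,0,-0.033,1],
  [0,0,-0.046,0,0,-0.033,1],
  [0,0,-0.046,0,0,-0.033,1],
  [0,0,-0.046,0,0,-0.033,1],
  [0,0,-0.046,0,0,-0.033,1],
  [0,0,-0.046,0,0,-0.033,1],
  [0,0,-0.046,0,0,-0.033,1],
  [0,0,-0.046,0,0,-0.033,1],
  [0,0,-0.046,0,0,-0.033,1],
])

```text
time_s: 1.15
position: [218.6, -504.6, 330.4]
orientation: [-1.878, -2.518, -0.0]
wrist_force: [0.0, 0.1, -0.3]
grip_width: 85.4
grasp_force: 0.0
```

Call:
step_arm([
  [0,0,-0.046,0,0,0,1],
  [0,0,-0.046,0,0,0,1],
  [0,0,-0.046,0,0,0,1],
  [0,0,-0.046,0,0,0,1],
  [0,0,-0.046,0,0,0,1],
  [0,0,-0.046,0,0,0,1],
  [0,0,-0.046,0,0,0,1],
  [0,0,-0.046,0,0,0,1],
  [0,0,-0.042,0,0,0,1],
])

```text
time_s: 2.05
position: [218.6, -504.6, 330.0]
orientation: [0.01, -3.141, -0.001]
wrist_force: [0.9, -0.3, -0.1]
grip_width: 85.2
grasp_force: 0.0
```

Call:
step_arm([
  [0,0,0,-0.077,0.1,0,1],
  [0,0,0,-0.077,0.1,0,1],
  [0,0,0,-0.077,0.1,0,1],
  [0,0,0,-0.077,0.1,0,1],
  [0,0,0,-0.077,0.1,0,1],
  [0,0,0,-0.077,0.1,0,1],
  [0,0,0,-0.077,0.1,0,1],
  [0,0,0,-0.077,0.1,0,1],
  [0,0,0,-0.077,0.1,0,1],
  [0,0,0,-0.077,0.095,0,1],
])

```text
time_s: 3.05
position: [450.2, -204.6, 330.2]
orientation: [0.001, -3.142, -0.0]
wrist_force: [0.2, -0.4, -0.0]
grip_width: 85.0
grasp_force: 0.0
```

Run:
```python
from h import *
from workcell import sensors
st=sensors.get_state(); print(st['position'],st['dq'].round(3)); d=wrist('w1',st)
go((450,-206,330),np.pi); go((470,230,330),np.pi)
cv2.imwrite('pics/w1b.png',cv2.resize(d['color'],(784,588),interpolation=2)[:,:,::-1])
```

```text
[ 450.19681485 -204.59777829  330.21599197] [ 0.726  0.197  0.194 -0.002 -0.     0.721]
yaw0 -3.139 turn z 0.0008 shift [ 0.0089 -0.0148 -0.0012] tilt [ 4.0e-04  1.9e-03 -1.0e+00] q [-0.42   0.018  0.299  1.853  0.002 -0.423] t 3.1
yaw0 -3.139 turn z 0.0008 shift [-5.7800e-02  1.4386e+00 -1.2000e-03] tilt [ 4.0e-04  1.9e-03 -1.0e+00] q [-0.42   0.018  0.299  1.853  0.002 -0.423] t 3.1
```

View pics/w1b.png

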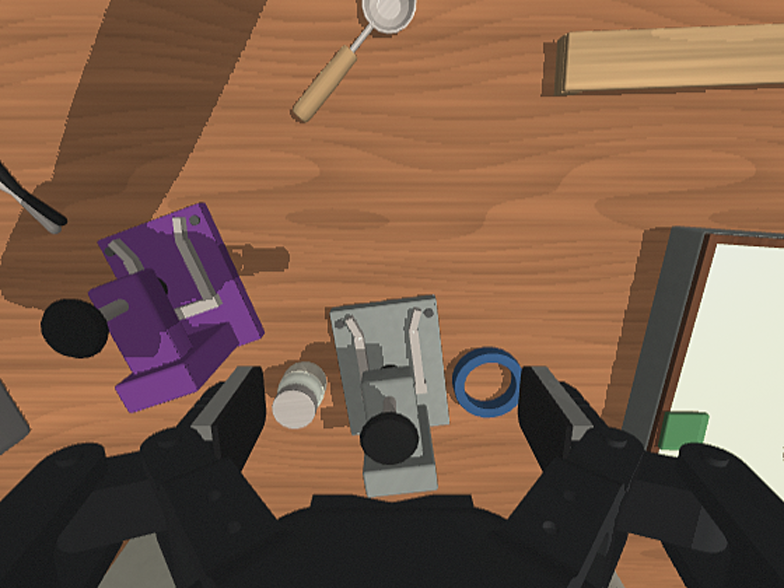

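The view shows the grey press with front plate corners at (329,309) and (437,295), its knob at (389,438) and rails at (357,345) and (417,345). The jar is at (297,395), the tape at (487,382) and the purple press at (180,300). The arm was still settling, so I take settled shots from two places.

Run:
```python
from h import *
from workcell import sensors
st=sensors.get_state(); print(st['dq'].round(3)); wrist('w2',st)
```

```text
[-0.076 -0.006 -0.013 -0.003 -0.013 -0.13 ]
```

Call:
step_arm([
  [0,0,0,0,0.12,0,1],
  [0,0,0,0,0.12,0,1],
  [0,0,0,0,0,0,1],
  [0,0,0,0,0,0,1],
])

```text
time_s: 3.55
position: [449.3, -134.0, 330.4]
orientation: [-0.003, 3.141, -0.001]
wrist_force: [-0.6, 0.4, 0.1]
grip_width: 85.5
grasp_force: 0.0
```

Run:
```python
from h import *
from workcell import sensors
st=sensors.get_state(); print(st['position'],st['dq'].round(3)); wrist('w3',st)
A,B=load('w2'),load('w3'); kb={};cr={}
for n,d in (('A',A),('B',B)):
    hsv=cv2.cvtColor(d['color'],cv2.COLOR_RGB2HSV)
    vv,uu=np.mgrid[0:420,0:560]; uv=np.c_[uu.ravel(),vv.ravel()]; p=depth(d,uv); h=hsv.reshape(-1,3).astype(int)
    near=(abs(p[:,0]-600)<110)&(abs(p[:,1]+206)<95)&(p[:,2]<200)
    k=near&(h[:,2]<60)&(p[:,2]>150); kb[n]=uv[k].mean(0)
    (c,r)=cv2.minEnclosingCircle(plane(d,uv[k],175)[:,:2].astype(np.float32)); print('knob',n,kb[n],c,r,np.median(p[k],0).round(1))
    pl=near&(abs(p[:,2]-20)<4)&(h[:,1]<60)
    m=(pl.reshape(420,560)*255).astype(np.uint8); m=cv2.morphologyEx(m,cv2.MORPH_OPEN,np.ones((2,2)))
    c=max(cv2.findContours(m,0,1)[0],key=cv2.contourArea)[:,0]; q=plane(d,c,20)[:,:2].astype(np.float32)
    print('plate',n,pl.sum(),np.median(p[pl,2]).round(1),cv2.minAreaRect(q))
    # corners of the front edge
    ql=q[:,0]; 
    for s in (1,-1):
        i=np.argmax(-c[:,1]*1.0+s*c[:,0]); cr[n,s]=c[i]; print(' corner',s,c[i],plane(d,c[i],20).round(1))
print('tri knob',tri(A,kb['A'],B,kb['B']))
for s in (1,-1): print('tri corner',tri(A,cr['A',s],B,cr['B',s]))
cv2.imwrite('pics/pr.png',np.hstack([cv2.resize(d['color'][200:360,a:a+130],None,fx=3,fy=3,interpolation=2) for d,a in ((A,220),(B,190))])[:,:,::-1])
```

```text
[ 449.34506545 -134.02336551  330.37509691] [-0.027  0.011  0.006 -0.001 -0.003 -0.002]
knob A [274.26863227 310.97788698] (585.4573364257812, -206.38909912109375) 24.161331176757812 [ 583.5 -206.8  177.5]
plate A 4158 19.1 ((602.6962890625, -202.93824768066406), (159.9523162841797, 118.96310424804688), 7.67269229888916)
 corner 1 [309 212] [[ 516.3 -155.4   20. ]]
 corner -1 [234 222] [[ 532.7 -271.1   20. ]]
knob B [215.05215232 313.0397351 ] (585.5506591796875, -205.35557556152344) 24.419452667236328 [ 583.3 -205.   177.5]
plate B 3811 19.1 ((602.5949096679688, -202.4098663330078), (160.3703155517578, 119.33417510986328), 7.752919673919678)
 corner 1 [266 214] [[ 516.5 -154.7   20. ]]
 corner -1 [192 223] [[ 531.3 -269.7   20. ]]
tri knob (array([ 588.00692507, -206.63540556,  170.99064408]), np.float64(0.03269746619015814))
tri corner (array([ 517.8343572 , -154.91742003,   15.09803002]), np.float64(0.1981017120459122))
tri corner (array([ 534.93153268, -272.38938523,   11.33019494]), np.float64(1.301572800819237))
```

View pics/pr.png

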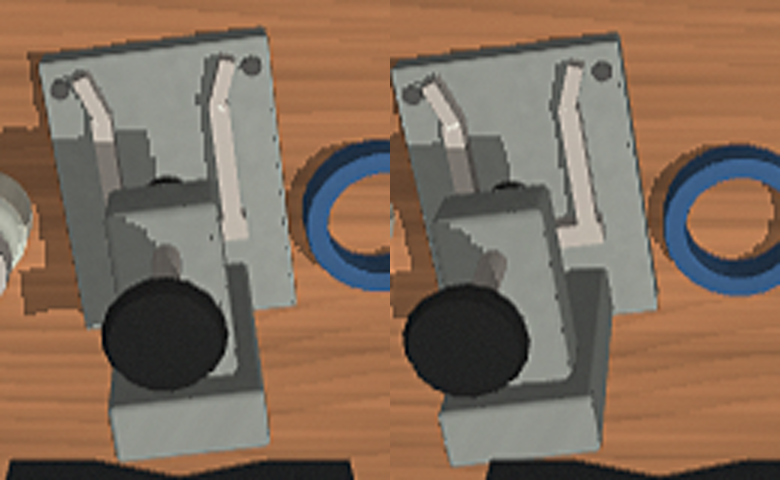

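The crop shows the plate corners, flares and rails plainly. Both views fit a plate of 160 × 119 mm at yaw 0.134, so the press origin is about (582.6, −205.5), and the knob agrees at (588, −206). Now the sample.

Call:
step_arm([
  [0,0,0,0,0.12,0,1],
  [0,0,0,0,0.12,0,1],
  [0,0,0,0,0.12,0,1],
  [0,0,0,0,0.12,0,1],
  [0,0,0,0,0.12,0,1],
  [0,0,0,0,0.12,0,1],
  [0,0,0,0,0.12,0,1],
  [0,0,0,0,0.12,0,1],
  [0,0,0,0,0,0,1],
  [0,0,0,0,0,0,1],
])

```text
time_s: 4.6
position: [449.8, 153.5, 329.9]
orientation: [0.001, -3.141, 0.001]
wrist_force: [0.5, -0.0, 0.2]
grip_width: 85.1
grasp_force: 0.0
```

Run:
```python
from h import *
from workcell import sensors
st=sensors.get_state(); print(st['position'],st['dq'].round(3)); wrist('w4',st)
```

```text
[449.75703254 153.51672006 329.85817932] [-0.028 -0.015 -0.006  0.003 -0.    -0.005]
```

Call:
step_arm([
  [0,0,0,0,0.12,0.1,1],
  [0,0,0,0,0.12,0.1,1],
  [0,0,0,0,0,0.1,1],
  [0,0,0,0,0,0,1],
  [0,0,0,0,0,0,1],
])

```text
time_s: 5.15
position: [449.5, 224.5, 241.1]
orientation: [-0.002, -3.142, 0.0]
wrist_force: [-0.1, -0.3, -0.5]
grip_width: 85.4
grasp_force: 0.0
```

Run:
```python
from h import *
from workcell import sensors
st=sensors.get_state(); print(st['position'],st['dq'].round(3)); wrist('w5',st)
A,B=load('w4'),load('w5'); f={}
for n,d in (('A',A),('B',B)):
    m=mask(d,(8,70,30),(90,255,255),(0,0,560,420)); vv,uu=np.mgrid[0:420,0:560]
    p=depth(d,np.c_[uu.ravel(),vv.ravel()]).reshape(420,560,3)
    near=(abs(p[...,0]-606)<105)&(abs(p[...,1]-250)<55)&(p[...,2]>55)&(p[...,2]<85)
    g=mask(d,(40,70,30),(90,255,255),(0,0,560,420))
    for nm,mm in (('all',m),('green',g)):
        q=cv2.morphologyEx(mm*near,cv2.MORPH_OPEN,np.ones((3,3))); r=rect(d,q,68); z=p[q>0][:,2]
        print(n,nm,[np.round(x,2) for x in r],'z pct',np.percentile(z,[5,25,50,75,95]).round(1))
    c=max(cv2.findContours(q,0,1)[0],key=cv2.contourArea)[:,0]
    f[n]=np.array([c[np.argmin(c[:,1]+s*c[:,0]*.5)] for s in (1,-1)])  # near (bare) end corners
    print(f[n].tolist(), plane(d,f[n],68).round(1).tolist())
    lb=p[(abs(p[...,0]-500)<15)&(abs(p[...,1]-240)<60)]; print('lightbox z',np.median(lb[:,2]).round(1))
for i in (0,1): print('tri',tri(A,f['A'][i],B,f['B'][i]))
cv2.imwrite('pics/w5b.png',cv2.resize(B['color'],(784,588),interpolation=2)[:,:,::-1])
```

```text
[449.54984561 224.53228009 241.13757586] [-0.002 -0.012  0.043  0.004  0.001  0.002]
A all [array([606.7 , 251.34]), array([176.9 ,  46.47]), np.float64(9.69)] z pct [65.8 66.8 67.5 74.5 75.8]
A green [array([603.42, 249.78]), array([169.92,  44.5 ]), np.float64(9.66)] z pct [65.8 66.8 67.5 74.2 75.7]
[[323, 229], [354, 225]] [[523.6, 214.2, 68.0], [517.7, 256.9, 68.0]]
lightbox z 59.3
B all [array([587.95, 247.14]), array([139.4 ,  45.54]), np.float64(9.69)] z pct [66.  66.8 67.3 67.9 75.4]
B green [array([587.87, 247.63]), array([139.41,  44.2 ]), np.float64(9.71)] z pct [66.  66.8 67.3 67.9 75.4]
[[271, 255], [307, 250]] [[522.8, 215.0, 68.0], [516.8, 255.1, 68.0]]
lightbox z 59.4
tri (array([525.4801914 , 214.93109599,  62.3729454 ]), np.float64(0.2755874249360731))
tri (array([514.70277367, 254.82293066,  74.51910775]), np.float64(1.579651946199656))
```

View pics/w5b.png

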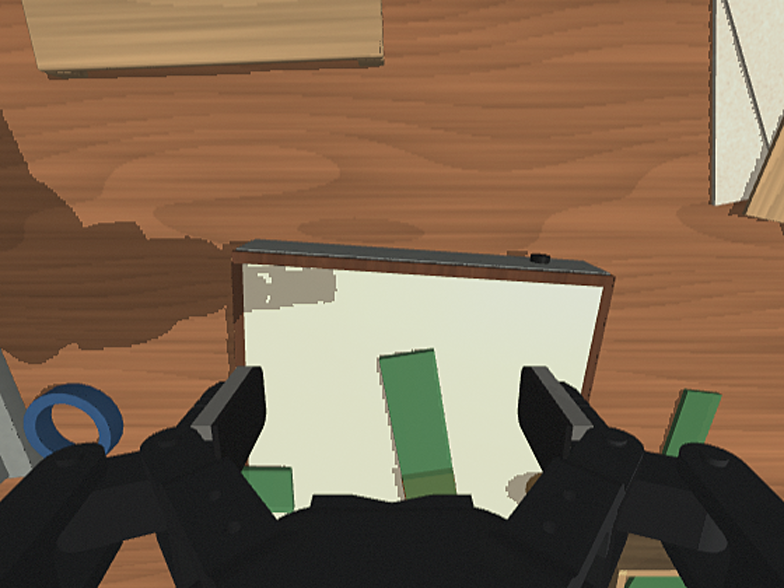

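The view shows the bare end at (380–433,355) and the thick end at (428,485). The offcut at (268,488) and the weight at (530,485) lie clear of the fingers' path. The end midpoint from both views is (519.4, 235.6) at yaw 0.169, with the top at z about 67.5 and the light box at 59.4. The grip point is therefore (549, 240.6).

Run:
```python
from h import *
go((549,240.6,59),np.pi+.169)
```

```text
yaw0 3.140 turn z -0.0543 shift [-0.3343 -0.0035  0.6104] tilt [ 1.7e-03  6.0e-04 -1.0e+00] q [ 0.463 -0.023  0.084  1.676 -0.     0.465] t 5.2
```

Call:
step_arm([
  [0,0,-0.027,0,0,0,1],
  [0,0,-0.027,0,0,0,1],
  [0,0,0,-0.084,-0.001,0.06,1],
  [0,0,0,-0.084,-0.001,0.08,1],
  [0,0,0,-0.084,-0.001,0.08,1],
  [0,0,0,-0.082,0,0.08,1],
  [0,0,0,0,0,0.08,1],
  [0,0,0,0,0,0.07,1],
  [0,0,0,0,0,0,1],
  [0,0,0,0,0,0,1],
])

```text
time_s: 6.2
position: [549.2, 241.5, 107.4]
orientation: [-0.265, 3.129, 0.001]
wrist_force: [1.1, -0.0, 0.9]
grip_width: 85.2
grasp_force: 0.0
```

Run:
```python
from h import *
from workcell import sensors
st=sensors.get_state(); print(st['position']); wrist('w6',st)
go((549,240.6,59),np.pi+.169)
d=load('w6'); cv2.imwrite('pics/w6b.png',cv2.resize(d['color'],(784,588),interpolation=2)[:,:,::-1])
```

```text
[549.17035038 241.50591511 107.35225127]
yaw0 -2.972 turn z 0.0001 shift [ 0.0018 -0.0038  0.1629] tilt [ 0.0028  0.0012 -1.    ] q [ 0.415  0.192  0.054  1.43  -0.     0.245] t 6.25
```

View pics/w6b.png

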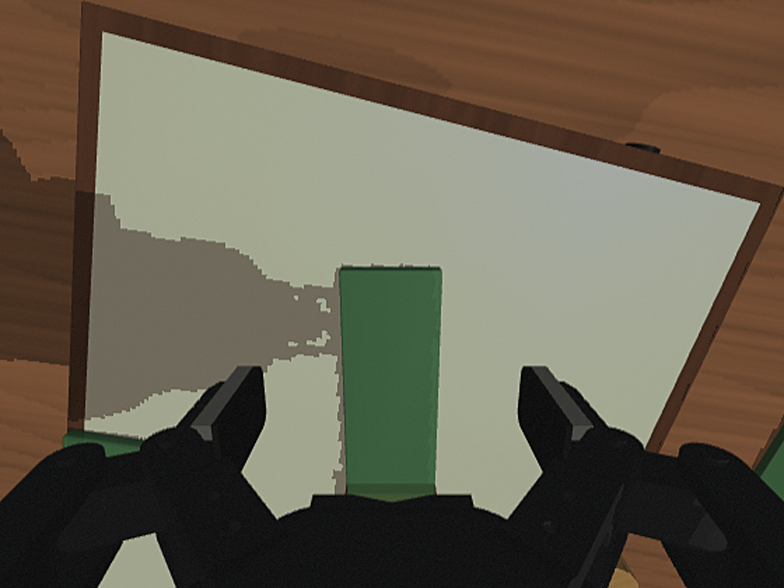

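The fingers, at (250,400) and (535,400), straddle the bare end at (340–441,268) centred and aligned. Descend and close.

Call:
step_arm([
  [0,0,0,0.001,-0.002,0.06,1],
  [0,0,0,0.001,-0.002,0.06,1],
  [0,0,0,0,0,0.03,1],
  [0,0,0,0,0,0.012,1],
  [0,0,0,0,0,0,1],
  [0,0,0,0,0,0,0.6],
  [0,0,0,0,0,0,0.4],
  [0,0,0,0,0,0,0.4],
  [0,0,0,0,0,0,0.4],
  [0,0,0,0,0,0,0.4],
])

```text
time_s: 7.25
position: [548.5, 241.0, 58.3]
orientation: [-0.267, 3.128, 0.001]
wrist_force: [-0.6, 0.2, 7.9]
grip_width: 43.1
grasp_force: 65.9
```

Call:
step_arm([
  [0,0,0,0,0,0,0.4],
  [0,0,0,0,0,0,0.4],
  [0,0,0,0,0,0,0.4],
  [0,0,0,0,0,0,0.4],
])

```text
time_s: 7.65
position: [548.5, 241.0, 58.3]
orientation: [-0.267, 3.128, 0.001]
wrist_force: [-1.2, -1.0, 6.5]
grip_width: 42.9
grasp_force: 65.9
```

Call:
step_arm([
  [0,0,0,0,0,-0.01,0.4],
  [0,0,0,0,0,-0.02,0.4],
  [0,0,0,0,0,-0.04,0.4],
  [0,0,0,0,0,-0.06,0.4],
  [0,0,0,0,0,-0.06,0.4],
  [0,0,0,0,0,-0.06,0.4],
  [0,0,0,0,0,-0.04,0.4],
  [0,0,0,0,0,-0.01,0.4],
  [0,0,0,0,0,0,0.4],
  [0,0,0,0,0,0,0.4],
])

```text
time_s: 8.65
position: [547.5, 240.5, 145.8]
orientation: [0.267, -3.129, 0.001]
wrist_force: [-0.2, 0.7, -1.3]
grip_width: 42.7
grasp_force: 61.3
```

```bash
cat > samp.py <<'E'
from h import *
from workcell import sensors, vision
def look(name):
    """held sample: plane fit to its bare top, pose relative to the TCP (along tool -x)"""
    st=sensors.get_state(); d=wrist(name,st); m=mask(d,(40,70,15),(90,255,255),(200,150,360,352))
    m=cv2.morphologyEx(m,cv2.MORPH_OPEN,np.ones((3,3))); n,l,s,_=cv2.connectedComponentsWithStats(m); m=((l==1+np.argmax(s[1:,4]))*255).astype(np.uint8)
    q=cv2.erode(m,np.ones((5,5))); p=depth(d,np.argwhere(q)[:,::-1]); z0=np.median(p[:,2]); p=p[abs(p[:,2]-z0)<6]
    A=np.c_[p[:,:2]-st['position'][:2],np.ones(len(p))]; c=np.linalg.lstsq(A,p[:,2],rcond=None)[0]
    print('n',len(p),'slope dz/dx,dz/dy',c[:2].round(3),'top z at TCP %.1f'%c[2],'TCP',st['position'].round(1)); r=rect(d,m,z0); print(r)
    cn=max(cv2.findContours(m,0,1)[0],key=cv2.contourArea)[:,0]; pw=plane(d,cn,z0)
    a=np.deg2rad(r[2]); a=a if abs((a+np.pi/4)%np.pi-np.pi/4)<np.pi/4 else a-np.pi/2
    e=np.array([np.cos(a),np.sin(a)]); s=(pw[:,:2]-st['position'][:2])@e; w=(pw[:,:2]-st['position'][:2])@[-e[1],e[0]]
    print('axis yaw %.3f rear end %.1f behind TCP; width offsets %.1f %.1f'%(a,-np.percentile(s,1),w.min(),w.max())); return st
E
python3 - <<'E'
from samp import *
look('w7'); go((374,-234,140),np.pi+.134)
d=vision.read_camera('side'); np.savez('side2.npz',**d)
w=load('w7')['color']; cv2.imwrite('pics/held.png',np.hstack([cv2.resize(w,(480,360)),cv2.resize(d['color'][200:380,190:350],(320,360),interpolation=2)])[:,:,::-1])
E
```

```text
n 11366 slope dz/dx,dz/dy [-0.015 -0.004] top z at TCP 154.6 TCP [547.5 240.5 145.8]
((555.58154296875, 241.84129333496094), (73.5052261352539, 44.688087463378906), 9.797175407409668)
axis yaw 0.171 rear end 28.6 behind TCP; width offsets -22.4 22.3
yaw0 -2.972 turn z 0.0115 shift [ 0.7844 -1.4904  0.0187] tilt [-1.5e-03 -6.0e-04 -1.0e+00] q [0.414 0.188 0.123 1.507 0.    0.244] t 8.7
```

View pics/held.png

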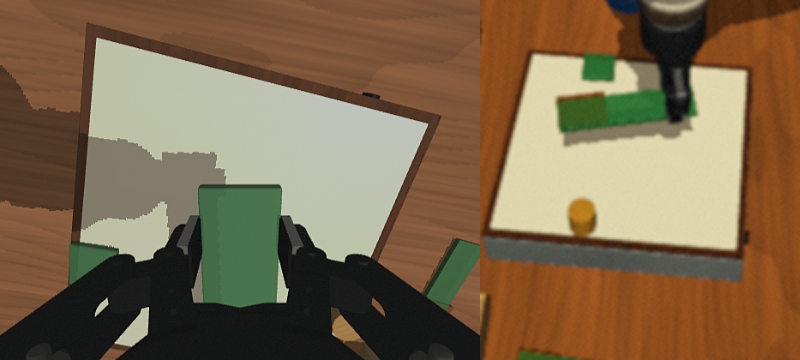

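Held level: slope about 0.015, width offsets ±22.4, rear end 29 mm behind the TCP and underside about 1.7 mm above the TCP. The offcut and weight have not moved. Carry the sample to the press mouth.

Call:
step_arm([
  [0,0,0.006,0.05,-0.05,0,0.4],
  [0,0,0.0055,0.1,-0.08,0,0.4],
  [0,0,0,0.1,-0.1,0,0.4],
  [0,0,0,0.1,-0.1,0,0.4],
  [0,0,0,0.1,-0.1,0,0.4],
  [0,0,0,0.1,-0.1,0,0.4],
  [0,0,0,0.1,-0.1,0,0.4],
  [0,0,0,0.1,-0.1,0,0.4],
  [0,0,0,0.034,-0.1,0,0.4],
  [0,0,0,0,-0.1,0,0.4],
])

```text
time_s: 9.75
position: [351.8, -69.2, 146.8]
orientation: [-0.21, 3.134, -0.0]
wrist_force: [1.8, 0.4, -1.8]
grip_width: 42.8
grasp_force: 61.4
```

Call:
step_arm([
  [0,0,0,0,-0.1,0,0.4],
  [0,0,0,0,-0.1,0,0.4],
  [0,0,0,0,-0.1,0,0.4],
  [0,0,0,0,-0.1,0,0.4],
  [0,0,0,0,-0.09,0,0.4],
  [0,0,0,0,-0.05,0,0.4],
  [0,0,0,0,-0.02,0,0.4],
  [0,0,0,0,0,0,0.4],
  [0,0,0,0,0,0,0.4],
])

```text
time_s: 10.65
position: [375.4, -233.8, 146.6]
orientation: [0.211, -3.134, -0.001]
wrist_force: [-0.5, -0.5, -2.7]
grip_width: 43.0
grasp_force: 61.5
```

Run:
```python
from samp import *
st=look('w8'); go((374.5,-233.5,22),np.pi+.134)
```

```text
n 11406 slope dz/dx,dz/dy [-0.014 -0.002] top z at TCP 155.5 TCP [ 375.4 -233.8  146.6]
((383.4737854003906, -232.77037048339844), (73.51656341552734, 44.665531158447266), 7.715270519256592)
axis yaw 0.135 rear end 28.6 behind TCP; width offsets -22.4 22.3
yaw0 -3.007 turn z 0.0002 shift [0.0032 0.0012 0.4158] tilt [-1.e-04  2.e-04 -1.e+00] q [-0.557 -0.186 -0.249  1.508  0.    -0.692] t 10.7
```

Run:
```python
from h import *
print(plane(load('w1'),[(275,10),(240,45),(214,82)],5).round(0))
```

```text
[[ 238. -211.    5.]
 [ 280. -259.    5.]
 [ 327. -297.    5.]]
```

Call:
step_arm([
  [0,0,0,0.003,0.001,0.06,0.4],
  [0,0,0,0,0,0.09,0.4],
  [0,0,0,0,0,0.09,0.4],
  [0,0,0,0,0,0.08,0.4],
  [0,0,0,0,0,0.06,0.4],
  [0,0,0,0,0,0.035,0.4],
  [0,0,0,0,0,0,0.4],
  [0,0,0,0,0,0,0.4],
])

```text
time_s: 11.5
position: [375.0, -234.3, 23.0]
orientation: [-0.211, 3.134, -0.001]
wrist_force: [0.5, 0.0, -1.3]
grip_width: 43.1
grasp_force: 61.5
```

Run:
```python
from h import *
from workcell import sensors, vision
go((477.5,-219.7,22),np.pi+.134)
a=vision.read_camera('scene')['color'][190:290,110:260]; b=vision.read_camera('side')['color'][110:220,240:390]
cv2.imwrite('pics/pre.png',np.hstack([cv2.resize(a,(400,300),interpolation=2),cv2.resize(b,(400,300),interpolation=2)])[:,:,::-1])
```

```text
yaw0 -3.007 turn z 0.0001 shift [-0.3451  0.0026  0.0033] tilt [ 7.e-04 -4.e-04 -1.e+00] q [-0.558 -0.152 -0.46   1.262  0.    -0.693] t 11.5
```

View pics/pre.png

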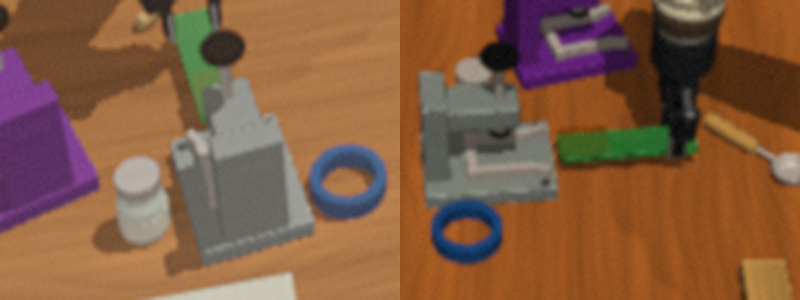

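The sample lies level and in line in front of the press mouth: scene (195,70), side (610,145). Insert.

Call:
step_arm([
  [0,0,0,-0.02,0.0026,0,0.4],
  [0,0,0,-0.035,0,0,0.4],
  [0,0,0,-0.035,0,0,0.4],
  [0,0,0,-0.035,0,0,0.4],
  [0,0,0,-0.035,0,0,0.4],
  [0,0,0,0,0,0,0.4],
])

```text
time_s: 12.2
position: [423.5, -227.0, 22.0]
orientation: [-0.212, 3.134, 0.0]
wrist_force: [-0.5, 0.2, -2.0]
grip_width: 43.2
grasp_force: 61.5
```

Call:
step_arm([
  [0,0,0,-0.035,0,0,0.4],
  [0,0,0,-0.035,0,0,0.4],
  [0,0,0,-0.035,0,0,0.4],
  [0,0,0,-0.035,0,0,0.4],
  [0,0,0,-0.02,0,0,0.4],
  [0,0,0,-0.01,0,0,0.4],
  [0,0,0,0,0,0,0.4],
])

```text
time_s: 12.9
position: [472.8, -220.3, 22.1]
orientation: [0.211, -3.134, -0.0]
wrist_force: [0.1, 0.1, -2.6]
grip_width: 43.0
grasp_force: 61.5
```

Run:
```python
from samp import *
st=look('w9'); go((477.5,-219.7,18.5),np.pi+.134)
```

```text
n 11454 slope dz/dx,dz/dy [-0.014 -0.002] top z at TCP 30.9 TCP [ 472.8 -220.3   22.1]
((480.6725158691406, -219.3109130859375), (74.0069580078125, 44.6810302734375), 7.717462539672852)
axis yaw 0.135 rear end 29.1 behind TCP; width offsets -22.4 22.3
yaw0 -3.008 turn z 0.0000 shift [-0.0168 -0.0001  0.0119] tilt [-4.e-04  1.e-04 -1.e+00] q [-0.436  0.042 -0.277  1.252 -0.    -0.57 ] t 12.95
```

Call:
step_arm([
  [0,0,0,-0.005,0,0,0.4],
  [0,0,0,-0.005,0,0,0.4],
  [0,0,0,-0.003,0,0,0.4],
  [0,0,0,0,0,0,0.4],
  [0,0,0,0,0,0,0.4],
])

```text
time_s: 13.45
position: [475.9, -220.0, 22.0]
orientation: [0.21, -3.133, -0.0]
wrist_force: [-5.3, -1.6, -1.8]
grip_width: 43.2
grasp_force: 61.5
```

Call:
step_arm([
  [0,0,0,-0.003,0,0,0.4],
  [0,0,0,0,0,0,0.4],
  [0,0,0,0,0,0,0.4],
])

```text
time_s: 13.75
position: [475.9, -219.9, 21.6]
orientation: [0.209, -3.132, -0.0]
wrist_force: [-8.9, -1.4, -1.7]
grip_width: 43.2
grasp_force: 61.5
```

Call:
step_arm([
  [0,0,0,-0.003,0,0,0.4],
  [0,0,0,0,0,0,0.4],
  [0,0,0,0,0,0,0.4],
])

```text
time_s: 14.05
position: [475.9, -219.8, 21.3]
orientation: [0.208, -3.13, -0.0]
wrist_force: [-12.3, -3.2, -1.4]
grip_width: 43.1
grasp_force: 61.5
```

The stop is met at the expected place (within 1.6 mm), at about 12 N. Ease off, lower onto the plate and let go.

Call:
step_arm([
  [0,0,0,0.006,0,0,0.4],
  [0,0,0,0,0,0.004,0.4],
  [0,0,0,0,0,0.004,0.4],
  [0,0,0,0,0,0.003,0.4],
  [0,0,0,0,0,0,0.4],
  [0,0,0,0,0,0,0.4],
])

```text
time_s: 14.65
position: [475.9, -220.0, 18.8]
orientation: [0.21, -3.133, -0.0]
wrist_force: [-6.6, -1.6, 0.3]
grip_width: 42.9
grasp_force: 61.7
```

Call:
step_arm([
  [0,0,0,0,0,0.001,0.5],
  [0,0,0,0,0,0,0.55],
  [0,0,0,0,0,0,0.6],
  [0,0,0,0,0,0,0.8],
  [0,0,0,0,0,0,0.9],
  [0,0,0,0,0,0,0.9],
  [0,0,0,0,0,0,0.9],
  [0,0,0,0,0,0,0.9],
])

```text
time_s: 15.45
position: [476.5, -219.9, 18.6]
orientation: [-0.21, 3.134, -0.0]
wrist_force: [-0.1, -0.5, 0.8]
grip_width: 77.0
grasp_force: 0.0
```

Run:
```python
from samp import *
st=look('w10'); print(st['wrist_force'].round(1),st['grip_width'])
```

```text
n 11734 slope dz/dx,dz/dy [0.002 0.001] top z at TCP 27.0 TCP [ 476.5 -219.9   18.6]
((484.0697021484375, -218.8583221435547), (75.16905212402344, 44.55110168457031), 7.627768039703369)
axis yaw 0.133 rear end 30.0 behind TCP; width offsets -22.2 22.3
[-0.1 -0.5  0.8] 77.00218702770078
```

The sample lies flat (slope 0.002) at yaw 0.133 with its rear end where it should be. Retreat upward, shut the fingers and move above the knob.

Call:
step_arm([
  [0,0,0,0,0,-0.03,0.9],
  [0,0,0,0,0,-0.06,0.9],
  [0,0,0,0,0,-0.1,0.9],
  [0,0,0,0,0,-0.12,0],
  [0,0,0,0,0,-0.12,0],
  [0,0,0,0,0,-0.12,0],
  [0,0,0,0,0,-0.1,0],
  [0,0,0,0,0,-0.06,0],
  [0,0,0,0,0,0,0],
  [0,0,0,0,0,0,0],
])

```text
time_s: 16.5
position: [476.6, -219.9, 231.6]
orientation: [-0.21, 3.134, -0.0]
wrist_force: [0.2, -0.1, -0.8]
grip_width: 0.1
grasp_force: 0.0
```

Run:
```python
from h import *
from workcell import sensors
st=sensors.get_state(); go((587.5,-205.3,190),np.pi+.134); d=wrist('w11',st)
vv,uu=np.mgrid[0:420,0:560]; uv=np.c_[uu.ravel(),vv.ravel()]; p=depth(d,uv); h=cv2.cvtColor(d['color'],cv2.COLOR_RGB2HSV).reshape(-1,3)
g=(h[:,0]>35)&(h[:,0]<90)&(h[:,1]>70)&(abs(p[:,1]+215)<60)&(p[:,0]<560)&(p[:,2]<40)
m=(g.reshape(420,560)*255).astype(np.uint8); print(g.sum(),rect(d,m,28))
```

```text
yaw0 -3.008 turn z -0.0000 shift [-0.373  -0.001   0.1388] tilt [ 5.e-04 -2.e-04 -1.e+00] q [-0.432  0.026  0.113  1.657  0.    -0.566] t 16.5
3436 ((507.04437255859375, -215.79989624023438), (118.18250274658203, 44.43064880371094), 7.621967315673828)
```

Call:
step_arm([
  [0,0,0,-0.07,-0.001,0,0],
  [0,0,0,-0.1,0,0,0],
  [0,0,0,-0.1,0,0,0],
  [0,0,0,-0.083,0,0,0],
  [0,0,0,-0.02,0,0.04,0],
  [0,0,0,0,0,0.06,0],
  [0,0,0,0,0,0.035,0],
  [0,0,0,0,0,0,0],
  [0,0,0,0,0,0,0],
  [0,0,0,0,0,0,0],
])

```text
time_s: 17.55
position: [587.3, -205.5, 192.1]
orientation: [-0.21, 3.133, -0.001]
wrist_force: [-0.3, -0.2, -0.6]
grip_width: 0.0
grasp_force: 0.0
```

Run:
```python
from h import *
from workcell import sensors
go((587.5,-205.3,182),np.pi+.134); print(sensors.get_state()['wrist_force'])
```

```text
yaw0 -3.008 turn z -0.0001 shift [-0.0006  0.0005  0.0337] tilt [ 1.3e-03 -4.0e-04 -1.0e+00] q [-0.337  0.251  0.287  1.605 -0.    -0.47 ] t 17.55
[-0.32189665 -0.21809013 -0.55356011]
```

Now find the knob contact in small steps.

Call:
step_arm([
  [0,0,0,0,0,0.02,0],
  [0,0,0,0,0,0.012,0],
  [0,0,0,0,0,0,0],
  [0,0,0,0,0,0,0],
])

```text
time_s: 17.95
position: [587.4, -205.3, 181.4]
orientation: [0.21, -3.134, -0.0]
wrist_force: [0.4, -0.1, 0.6]
grip_width: -0.1
grasp_force: 0.0
```

Call:
step_arm([
  [0,0,0,0,0,0.006,0],
  [0,0,0,0,0,0.006,0],
  [0,0,0,0,0,0,0],
  [0,0,0,0,0,0,0],
])

```text
time_s: 18.35
position: [587.6, -205.4, 178.3]
orientation: [-0.21, 3.134, -0.0]
wrist_force: [-0.6, 0.3, 3.7]
grip_width: 0.0
grasp_force: 1.8
```

Call:
step_arm([
  [0,0,0,0,0,0.012,0],
  [0,0,0,0,0,0.012,0],
  [0,0,0,0,0,0,0],
  [0,0,0,0,0,0,0],
])

```text
time_s: 18.75
position: [587.5, -205.3, 170.7]
orientation: [-0.21, 3.134, -0.0]
wrist_force: [0.3, -0.1, 4.2]
grip_width: 0.2
grasp_force: 2.2
```

The force agrees with the knob being at 180 mm at rest. Push on to about 23 mm of travel, then creep.

Call:
step_arm([
  [0,0,0,0,0,0.015,0],
  [0,0,0,0,0,0.015,0],
  [0,0,0,0,0,0.012,0],
  [0,0,0,0,0,0,0],
  [0,0,0,0,0,0,0],
])

```text
time_s: 19.25
position: [587.6, -205.3, 158.4]
orientation: [-0.21, 3.134, -0.0]
wrist_force: [0.6, -0.3, 6.5]
grip_width: -0.1
grasp_force: 2.8
```

Call:
step_arm([
  [0,0,0,0,0,0.006,0],
  [0,0,0,0,0,0.006,0],
  [0,0,0,0,0,0,0],
  [0,0,0,0,0,0,0],
])

```text
time_s: 19.65
position: [587.6, -205.4, 155.0]
orientation: [-0.21, 3.134, -0.001]
wrist_force: [-1.1, -0.6, 5.5]
grip_width: -0.3
grasp_force: 3.0
```

Call:
step_arm([
  [0,0,0,0,0,0.006,0],
  [0,0,0,0,0,0.005,0],
  [0,0,0,0,0,0,0],
  [0,0,0,0,0,0,0],
])

```text
time_s: 20.05
position: [587.6, -205.4, 152.4]
orientation: [-0.21, 3.133, -0.001]
wrist_force: [-1.4, 0.3, 9.0]
grip_width: 0.1
grasp_force: 4.9
```

Call:
step_arm([
  [0,0,0,0,0,0.006,0],
  [0,0,0,0,0,0.005,0],
  [0,0,0,0,0,0,0],
  [0,0,0,0,0,0,0],
  [0,0,0,0,0,0,0],
])

```text
time_s: 20.55
position: [587.7, -205.4, 149.6]
orientation: [-0.21, 3.133, -0.001]
wrist_force: [-1.2, 0.5, 13.2]
grip_width: 0.0
grasp_force: 6.5
```

Call:
step_arm([
  [0,0,0,0,0,0.005,0],
  [0,0,0,0,0,0,0],
  [0,0,0,0,0,0,0],
  [0,0,0,0,0,0,0],
])

```text
time_s: 20.95
position: [587.6, -205.4, 148.3]
orientation: [-0.21, 3.133, -0.001]
wrist_force: [-4.1, 1.1, 14.9]
grip_width: -0.0
grasp_force: 7.1
```

Run:
```python
from h import *
from workcell import sensors, vision
d=vision.read_camera('scene')['color'][190:290,110:260]; b=vision.read_camera('side')['color'][110:220,240:390]
cv2.imwrite('pics/end.png',np.hstack([cv2.resize(d,(400,300),interpolation=2),cv2.resize(b,(400,300),interpolation=2)])[:,:,::-1])
st=sensors.get_state(); print(st['position'],st['wrist_force'],st['dq'].round(3))
```

```text
[ 587.63693007 -205.37673756  148.32088272] [-2.49867394  1.22542018 13.87941098] [-0.001 -0.     0.002  0.001  0.001 -0.   ]
```

View pics/end.png

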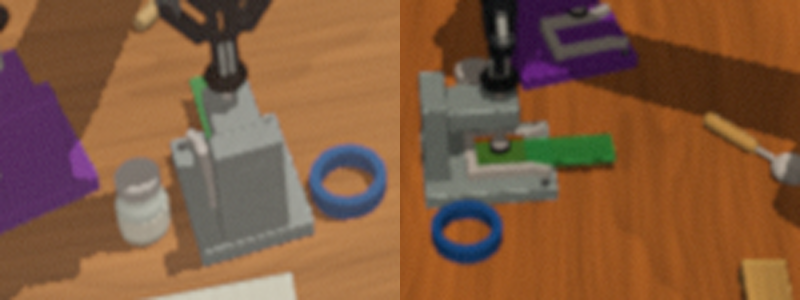

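The side view shows the sample seated between the rails, the foot on the thick end at (500,147) and the knob held down at (500,78). The jar and tape are unmoved. Travel is 31.7 mm and push about 14.5 N, so I hand it in.

```bash
python3 -c "
from workcell import env
print(env.finish_job())"
```

```text
the job is handed in; nothing more can be done
None
```

I handed the job in at about 21 s: the sample is seated at the end stop and released, and the fingers are holding the knob at about 31.7 mm of travel with roughly 14–15 N of push; the hand-in call returned no verdict.

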